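Move the timing pods from the carry case to the charging dock in order

TASK

Move the four timing pods from the carry case to the charging dock, one in each bay, upright and centred on the bay's black square, keeping the order of their row: the pod that starts nearest the robot goes in the bay next to the dock's blue battery block, the second nearest in the bay beside it, and so on, so that the pod that starts farthest from the robot ends farthest from the battery. Do not tip any pod over, and leave the cardboard ring and the jar where they are.

Things in the scene. Friction and masses are not known exactly. Their poses are not given: they have to be found in the camera images.
- pod_red_mid (a point): timing pod with a red cap: an upright block 30 x 28 x 64 mm (its x, y, z), lower 46 mm black, top 18 mm red, 70 g (varies), with a 4 mm thick belt clip of the cap's colour on its -x face. This point is its centre, 32 mm above its underside; z up. Grip it across y (28 mm), from above; its y lies within 0.15 rad of across the row. It stands unfastened on its seat, 60 mm from its neighbours in the row.
- pod_yellow_mid (a point): timing pod with a yellow cap: an upright block 30 x 28 x 64 mm (its x, y, z), lower 46 mm black, top 18 mm yellow, 70 g (varies), with a 4 mm thick belt clip of the cap's colour on its -x face. This point is its centre, 32 mm above its underside; z up. Grip it across y (28 mm), from above; its y lies within 0.15 rad of across the row. It stands unfastened on its seat, 60 mm from its neighbours in the row.
- pod_green_mid (a point): timing pod with a green cap: an upright block 30 x 28 x 64 mm (its x, y, z), lower 46 mm black, top 18 mm green, 70 g (varies), with a 4 mm thick belt clip of the cap's colour on its -x face. This point is its centre, 32 mm above its underside; z up. Grip it across y (28 mm), from above; its y lies within 0.15 rad of across the row. It stands unfastened on its seat, 60 mm from its neighbours in the row.
- pod_white_mid (a point): timing pod with a white cap: an upright block 30 x 28 x 64 mm (its x, y, z), lower 46 mm black, top 18 mm white, 70 g (varies), with a 4 mm thick belt clip of the cap's colour on its -x face. This point is its centre, 32 mm above its underside; z up. Grip it across y (28 mm), from above; its y lies within 0.15 rad of across the row. It stands unfastened on its seat, 60 mm from its neighbours in the row.
- seat_red: fixed dark foam pad, 56 x 110 x 3 mm, with a red label at both y ends: where the red pod starts. Origin: centre of its underside; its top is 19 mm above the table. The 4 seats lie 60 mm apart in a row along their common x axis, which points away from the robot, in a black case 340 mm (x) x 130 mm whose rim is 26 mm above the table, its inside 59 mm from the row's centre line.
- seat_yellow: fixed dark foam pad, 56 x 110 x 3 mm, with a yellow label at both y ends: where the yellow pod starts. Origin: centre of its underside; its top is 19 mm above the table. The 4 seats lie 60 mm apart in a row along their common x axis, which points away from the robot, in a black case 340 mm (x) x 130 mm whose rim is 26 mm above the table, its inside 59 mm from the row's centre line.
- seat_green: fixed dark foam pad, 56 x 110 x 3 mm, with a green label at both y ends: where the green pod starts. Origin: centre of its underside; its top is 19 mm above the table. The 4 seats lie 60 mm apart in a row along their common x axis, which points away from the robot, in a black case 340 mm (x) x 130 mm whose rim is 26 mm above the table, its inside 59 mm from the row's centre line.
- seat_white: fixed dark foam pad, 56 x 110 x 3 mm, with a white label at both y ends: where the white pod starts. Origin: centre of its underside; its top is 19 mm above the table. The 4 seats lie 60 mm apart in a row along their common x axis, which points away from the robot, in a black case 340 mm (x) x 130 mm whose rim is 26 mm above the table, its inside 59 mm from the row's centre line.
- dock: fixed grey charging dock, 360 mm (x) x 110 mm (y); origin: centre of its underside, on the table; x points away from the robot. Four bays, centres at x = -90, -30, 30, 90 mm, y = 0, floor 20 mm above the table, each with a black square (44 x 42 mm) and two brass contacts. White ribs 4 mm high and thick at x = -120, -60, 0, 60, 120 mm.
- battery: blue battery block 50 x 100 x 30 mm fixed on one end of the dock, at x = +152 or -152 mm of the dock (it differs from start to start); origin at the centre of its underside, 20 mm above the table. Its top is 50 mm above the table. The other end of the dock has a low grey cap, its top 32 mm above the table.
- tape: bystander: brown cardboard ring, 68 mm across, 24 mm high, lying between the case and the dock; origin at the centre of its underside
- jar: bystander: small jar, 48 mm across, 60 mm high, standing between the case and the dock; origin at the centre of its underside

How it is judged:
By the outcome, as a careful person would: the job done as asked, in the order asked, and still so for the second after the job is handed in, with the robot touching nothing.
It also fails if it takes over 101 s, if anything falls off the work surface, if the arm or the gripper's body presses on something with over 40 N, if the wrist force passes 120 N, or if a joint passes its speed limit or range.

ROBOT

A 6-joint arm with a two-finger parallel gripper is mounted at the origin on the work surface. World frame = base frame: x ahead of the robot, y to its left, z up, the work surface at z = 0. Lengths are in m, angles in degrees, forces in N, time in s.
With the tool pointing down it reaches from about 0.35 to 0.875 m from the base axis. Payload 4.2 kg.
Tool frame: the origin (TCP) lies on the centre line of the jaws, within the pads' length; the fingertips stand 19 mm ahead of it and the grasp point (between the pads) is the TCP; x points along the fingers, y is the direction in which the jaws open and shut, and the axes are right-handed (so a half turn about x gives the same grasp; the last joint's range is limited). The gripper opens to 87 mm and grips with 3 to 60 N. Pads are 19 mm wide; open, the fingers measure 117 mm over their backs; the gripper's body (75 mm by 190 mm) begins 51 mm behind the grasp point.
Start: joints at [-49.068, 22.042, 0.453, 0, -68.411, -14.817], TCP at [0.275, -0.561, 0.207] pointing down, gripper open.
Joint ranges: [-179.83, 179.83], [-69.29, 118.12], [-61.27, 80.66], [-181.25, 117.63], [-171.15, -9.14], [-177.46, 177.46]. Speed limits (degrees/s): [159.86, 159.86, 180, 180, 180, 180].

INTERFACE

Orientations are given as a 3x3 rotation matrix whose columns are the frame's x, y, z axes.
In Python, from station import * gives the robot as it stands.
- The arm moves only by the shell command python3 -m creep 'ROWS'. ROWS is JSON, a list of rows, each a list of 5 numbers: the opening, from 0 (shut) to 1 (fully open), then the shift along the world's x, y, z in mm, then the turn about the world's z in rad. In form: [[jaw, x, y, z, turn], ...]. A call has exactly 8 rows; each row is the pose to reach, as a shift and turn from the pose measured when the call began; what a row does not reach only later rows make up. A row lasts 1/10 s, in which the tool goes at most 50 mm and 8.59 degrees, less where a joint would pass 70% of its speed; a pose out of reach is approached as far as the arm can. A call with a gripper value outside its range is refused whole. The fingers move at their own pace and stop on an object; the grip force is fixed at half the most. Time passes only in rows, so rows that repeat a pose let the fingers close, or fill a call up. It gives the time, the measured TCP pose, the force and the opening at its end, in the units of the state.
- sense(): the state, without advancing time (a new reading comes with each control period).
- capture(name): name is "scene" or "top" or "wrist"; returns a dict with "image" (420x560x3 uint8, blue, green, red), "z_map" (420x560 float32, m along the optical axis (not along the pixel's ray), 0 where there is no reading), "mtx" (3x3 intrinsics, pixels), "eye" and "attitude" of the camera in the world. Camera axes: x right, y up, looking along -z (the intrinsics and any distortion apply to the point x, -y, -z); pixel columns grow to the right and rows downward; lengths in m; the calibration is good to about 2 mm. A picture is of the moment at which its call begins.
- finish_job(): hands the job in, once; it reports no verdict.
Trained networks look in a picture, given as the dict that the camera call returned (one of the last four; its "shot" number tells which), for a name from the list of things; names that differ only in an ending like _2 or _b are one class to them, and where a whole thing is asked for, a point or a joint stands for the part that bears it (a point fixed in the world has none). Each returns a list of dicts, best first, with "confidence" (0 to 1); they miss things now and then, are a little off and sometimes report something else, mostly with a low value. They report only what shows in the picture. A call takes as long as a camera call.
- look_for(picture, thing): "box" ([left, top, right, bottom] in pixels, round what is visible of it).
- mark_of(picture, thing): "centre" ([column, row] in pixels: a listed point, or the origin of a listed thing).
The state is a dict: "time_s": time; "joints": joint angles; "joint_velocities": joint speeds; "effort": joint torques, N m; "tcp_pos": TCP position; "ee_rot": TCP orientation; "wrist_force": force on the tool from outside, world axes, zero at the start; "moment": the same for the moment, N m; "gripper_width": opening from 0.0 (shut) to 1.0 (fully open).
Only numpy, scipy, OpenCV 4.12 (cv2) and the standard library are available. Lean on these libraries where they do the work, as an engineer would, in place of code of your own. Each camera call takes 0.05 s, during which the arm holds its last target.

## Working session

There is one attempt and no reset: what is moved stays moved. The work goes in short steps, Python scripts to look and compute and a shell command to move; the robot and the scene stay as the last step left them, time stands still between calls to the robot, and variables do not carry over. Pictures are saved under pics/ and viewed, and the job is handed in when it is done.

```bash
ls; mkdir -p pics; cat > h.py <<'E'
from station import *
import numpy as np, cv2
def px2w(c,u,v,z=None,d=None):
    K=np.array(c['mtx']);R=np.array(c['attitude']);e=np.array(c['eye'])
    r=np.array([(u-K[0,2])/K[0,0],-(v-K[1,2])/K[1,1],-1.0]);w=R@r
    if z is not None: return e+w*(z-e[2])/w[2]
    return e+w*d
def cloud(c):
    K=np.array(c['mtx']);R=np.array(c['attitude']);e=np.array(c['eye']);D=c['z_map']
    v,u=np.mgrid[:D.shape[0],:D.shape[1]]
    P=np.stack([(u-K[0,2])/K[0,0]*D,-(v-K[1,2])/K[1,1]*D,-D],-1)@R.T+e
    P[D==0]=np.nan
    return P
E
python3 - <<'E'
from h import *
s=sense();print(s)
for n in ['top','scene']:
    c=capture(n);cv2.imwrite(f'pics/{n}0.png',c['image']);print(n,c['eye'],c['attitude'],c['mtx'],c.keys())
    for t in ['pod_red_mid','pod_yellow_mid','pod_green_mid','pod_white_mid','seat_red','seat_yellow','seat_green','seat_white','dock','battery','tape','jar']:
        for m in mark_of(c,t)[:1]: print(t,m, px2w(c,*m['centre'],z={'p':.051,'s':.019,'d':.02,'b':.02,'t':0,'j':0}[t[0]]).round(4))
E
```

```text
pics
{'time_s': 0.0, 'joints': array([-4.90678232e+01,  2.20913395e+01,  3.80144559e-01, -2.81769266e-02,
       -6.84113211e+01, -1.48167106e+01]), 'joint_velocities': array([ 0.0134812 ,  0.01420302,  0.01006899, -0.01691267,  0.00636372,
       -0.02306342]), 'effort': array([ 1.14395434e-04, -3.90669465e+01,  1.87400687e+01,  4.21966419e+00,
        1.09790917e-02, -2.05854180e-04]), 'tcp_pos': array([ 0.27484917, -0.56061808,  0.20615815]), 'ee_rot': array([[-1.05544820e-03, -4.40017491e-01,  8.97988582e-01],
       [ 1.91502441e-03,  8.97986546e-01,  4.40018744e-01],
       [-9.99997609e-01,  2.18408705e-03, -1.05134051e-04]]), 'wrist_force': array([-0.79577267, -0.60935842, -0.26224966]), 'moment': array([ 0.052181  , -0.01988785, -0.01817905]), 'gripper_width': 1.001921402002088}
top [ 0.459119   -0.00747969  1.18680771] [[-0.01457403  0.99762807 -0.06727426]
 [-0.99987124 -0.01408875  0.00768229]
 [ 0.00671626  0.06737756  0.99770494]] [[536.86810739   0.         278.79579516]
 [  0.         536.86810739 209.60958213]
 [  0.           0.           1.        ]] dict_keys(['im
[... 1637 characters left out ...]
entre': [303.7, 151.0], 'confidence': 0.83} [0.4431 0.2288 0.051 ]
seat_red {'centre': [356.5, 180.8], 'confidence': 0.87} [0.5812 0.2219 0.019 ]
seat_yellow {'centre': [384.3, 186.7], 'confidence': 0.95} [0.6419 0.2309 0.019 ]
seat_green {'centre': [330.1, 175.6], 'confidence': 0.96} [0.5218 0.2115 0.019 ]
seat_white {'centre': [309.4, 166.8], 'confidence': 0.73} [0.4631 0.2211 0.019 ]
dock {'centre': [215.3, 308.4], 'confidence': 0.71} [ 0.5483 -0.2145  0.02  ]
battery {'centre': [291.4, 349.1], 'confidence': 0.86} [ 0.6844 -0.2148  0.02  ]
tape {'centre': [341.4, 254.3], 'confidence': 0.91} [0.6496 0.0123 0.    ]
jar {'centre': [245.1, 223.3], 'confidence': 0.94} [ 0.4458 -0.0053  0.    ]
```

View pics/top0.png

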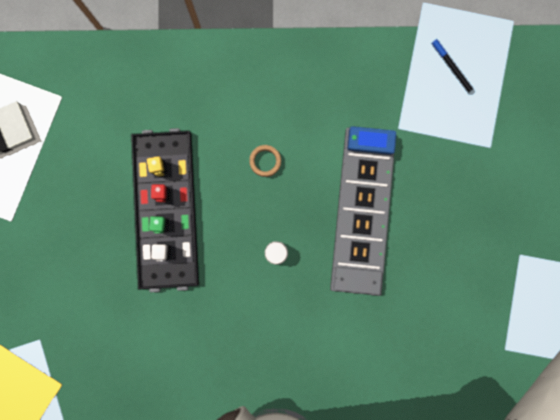

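View pics/scene0.png

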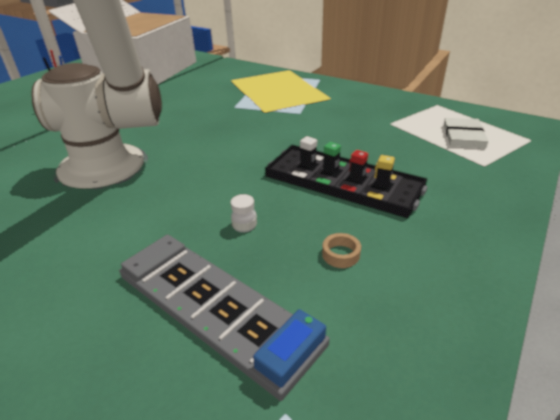

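White starts nearest the robot and the battery is on the far end of the dock. So white goes to bay +90, green to +30, red to −30 and yellow to −90. I'll move over the dock for a wrist view.

```bash
python3 -m creep '[[1,25,40,20,-0.1],[1,50,80,40,-0.2],[1,75,120,60,-0.3],[1,100,160,80,-0.4],[1,125,200,100,-0.5],[1,150,240,120,-0.55],[1,175,280,140,-0.55],[1,200,320,140,-0.55]]'
python3 - <<'E'
from h import *
c=capture('wrist');cv2.imwrite('pics/w0.png',c['image']);print(c['eye'],c['attitude'],c['mtx'])
print(sense()['tcp_pos'],sense()['ee_rot'])
E
```

```text
time_s: 2.1
tcp_pos: [0.4738, -0.2445, 0.3503]
ee_rot: [[0.006, 0.094, 0.996], [-0.002, 0.996, -0.094], [-1.0, -0.002, 0.006]]
wrist_force: [1.0, -0.6, -0.1]
gripper_width: 0.999
[ 0.39999331 -0.23956329  0.52743665] [[ 0.09433272 -0.95919173 -0.26655686]
 [ 0.99553909  0.0904031   0.02700362]
 [-0.00180409 -0.2679151   0.96344084]] [[307.81795645   0.         271.32848902]
 [  0.         307.81795645 211.95446743]
 [  0.           0.           1.        ]]
[ 0.47712538 -0.23939099  0.34886918] [[ 6.39883957e-03  8.85230598e-02  9.96053574e-01]
 [ 6.98157817e-04  9.96073328e-01 -8.85293005e-02]
 [-9.99979283e-01  1.26188738e-03  6.31191036e-03]]
```

View pics/w0.png

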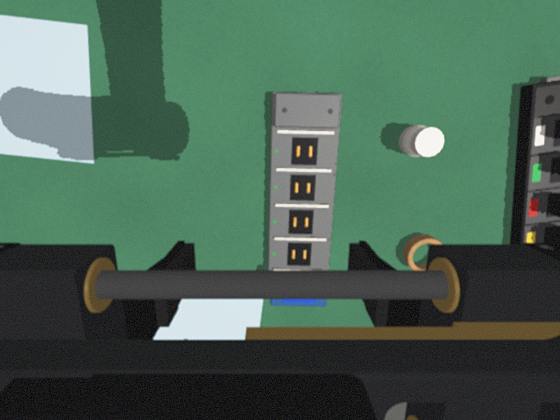

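The wrist view shows the four bays at about (304,151), (303,187), (301,222) and (299,254), with blue behind the jaw bar at the far end. Next I'll measure the dock and pods from both the wrist and top cameras.

```bash
cat >> h.py <<'E'
def bays(c,seeds,half=16,z=.0205,thr=75):
    """centre of dark square near each seed world xy, via segmented dark blob hull"""
    K=np.array(c['mtx']);R=np.array(c['attitude']);e=np.array(c['eye']);out=[]
    g=c['image'].max(2)
    for s in seeds:
        # rectify a 80x80mm patch at z, 0.5mm/px
        q=np.linspace(-.036,.036,145);X,Y=np.meshgrid(q,q,indexing='ij')
        yaw=s[2];W=np.stack([s[0]+X*np.cos(yaw)-Y*np.sin(yaw),s[1]+X*np.sin(yaw)+Y*np.cos(yaw),np.full_like(X,z)],-1)
        p=(W-e)@R;u=(p[...,0]/-p[...,2]*K[0,0]+K[0,2]).astype(np.float32);v=(-p[...,1]/-p[...,2]*K[1,1]+K[1,2]).astype(np.float32)
        pat=cv2.remap(g,u,v,cv2.INTER_LINEAR)
        m=(pat<thr).astype(np.uint8)
        n,l,st,ce=cv2.connectedComponentsWithStats(m)
        i=1+np.argmax(st[1:,4]);pts=np.argwhere(l==i)
        r=cv2.minAreaRect(pts.astype(np.float32))
        cx=(r[0][0]-72)*.0005;cy=(r[0][1]-72)*.0005
        out.append([s[0]+cx*np.cos(yaw)-cy*np.sin(yaw),s[1]+cx*np.sin(yaw)+cy*np.cos(yaw),r[1][0]/2,r[1][1]/2,r[2]])
    return np.array(out)
def pods(c,z=.083):
    """cap tops from cloud"""
    P=cloud(c);hsv=cv2.cvtColor(c['image'],cv2.COLOR_BGR2HSV);H,S,V=cv2.split(hsv)
    top=(np.abs(P[...,2]-z)<.006)
    M={'red':((H<8)|(H>172))&(S>150),'yellow':(H>18)&(H<35)&(S>150),'green':(H>45)&(H<85)&(S>150),'white':(S<60)&(V>120)}
    o={}
    for k,m in M.items():
        mm=m&top&(P[...,1]>.12)
        if mm.sum()<8: continue
        q=P[mm];r=cv2.minAreaRect((q[:,:2]*1000).astype(np.float32))
        o[k]=(q.mean(0).round(4),mm.sum(),np.round(r[0],1),np.round(r[1],1),round(r[2],1))
    return o
E
python3 - <<'E'
from h import *
yaw=-.1;d=np.array([.53,-.197]);sx=[(d[0]+k*np.cos(yaw),d[1]+k*np.sin(yaw),yaw) for k in(-.09,-.03,.03,.09)]
for n in['wrist','top']:
    c=capture(n);b=bays(c,sx);print(n,b.round(4));
    p=np.polyfit([-.09,-.03,.03,.09],b[:,:2],1);print('ctr',p[1],'yaw',np.arctan2(p[0][1],p[0][0]),np.hypot(*p[0]))
    print(pods(c))
    P=cloud(c)
    print('floor z',[np.nanmedian(P[(abs(P[...,0]-x[0])<.01)&(abs(P[...,1]-x[1])<.01)][:,2]).round(4) for x in b])
E
```

```text
wrist [[ 0.4429 -0.1913 40.     41.5    90.    ]
 [ 0.5027 -0.1986 39.9147 42.091  88.1524]
 [ 0.5623 -0.2056 39.898  41.8655 89.076 ]
 [ 0.6217 -0.2125 40.178  42.09   88.9949]]
ctr [ 0.53238821 -0.20200945] yaw -0.11825414044736329 1.0003900812870707
{}
floor z [np.float64(0.4552), np.float64(0.4428), np.float64(0.0203), np.float64(0.0204)]Traceback (most recent call last):
  File "<stdin>", line 4, in <module>
  File "h.py", line 26, in bays
    i=1+np.argmax(st[1:,4]);pts=np.argwhere(l==i)
        ~~~~~~~~~^^^^^^^^^^
    return _wrapfunc(a, 'argmax', axis=axis, out=out, **kwds)
    return bound(*args, **kwds)
ValueError: attempt to get argmax of an empty sequence
```

The wrist fit for the dock is excellent, with bay pitch within 0.04%: centre (0.5324, −0.2020), yaw −0.118. Next is a look at the case.

```bash
python3 -m creep '[[0.5,10,30,-5,0],[0.5,20,70,-10,0],[0.5,35,110,-15,0],[0.5,50,150,-20,0],[0.5,60,190,-25,0.05],[0.5,75,230,-30,0.05],[0.5,90,270,-30,0.08],[0.5,100,310,-30,0.1]]'
python3 -m creep '[[0.5,10,35,0,0],[0.5,20,70,0,0],[0.5,30,110,0,0],[0.5,35,140,0,0],[0.5,35,140,0,0],[0.5,35,140,0,0],[0.5,35,140,0,0],[0.5,35,140,0,0]]'
python3 - <<'E'
from h import *
c=capture('wrist');cv2.imwrite('pics/w1.png',c['image'])
for k,v in pods(c).items(): print(k,v)
yaw=-.1;d=np.array([.53,-.197]);sx=[(d[0]+k*np.cos(yaw),d[1]+k*np.sin(yaw),yaw) for k in(-.09,-.03,.03,.09)]
c=capture('top');cv2.imwrite('pics/t1.png',c['image']);b=bays(c,sx);print(b.round(4));
p=np.polyfit([-.09,-.03,.03,.09],b[:,:2],1);print('ctr',p[1],'yaw',np.arctan2(p[0][1],p[0][0]),np.hypot(*p[0]))
print(sense()['tcp_pos'])
E
```

```text
time_s: 3.05
tcp_pos: [0.5741, 0.0669, 0.3167]
ee_rot: [[-0.0, -0.01, 1.0], [-0.001, 1.0, 0.01], [-1.0, -0.001, -0.0]]
wrist_force: [1.2, -0.2, -0.3]
gripper_width: 0.508
time_s: 3.85
tcp_pos: [0.6092, 0.2054, 0.3172]
ee_rot: [[0.0, -0.008, 1.0], [-0.0, 1.0, 0.008], [-1.0, -0.0, 0.0]]
wrist_force: [0.7, -0.0, -0.3]
gripper_width: 0.499
red (array([0.573 , 0.2328, 0.0826]), np.int64(414), array([574.1, 233. ]), array([29.5, 26.9]), 1.0)
yellow (array([0.6286, 0.2399, 0.0826]), np.int64(374), array([630.3, 240.2]), array([30. , 27.3]), 10.5)
green (array([0.5063, 0.2331, 0.0825]), np.int64(170), array([507. , 235.9]), array([26.4, 29.7]), 83.6)
white (array([0.4603, 0.232 , 0.0827]), np.int64(675), array([535.7, 230.3]), array([ 28.7, 203.6]), 88.9)
[[ 0.4459 -0.1891 41.     44.     90.    ]
 [ 0.5028 -0.1958 41.7816 43.6113 88.8542]
 [ 0.5635 -0.2044 38.9723 41.0526 88.4518]
 [ 0.6231 -0.2115 38.9736 41.3674 88.8983]]
ctr [ 0.53381445 -0.20019309] yaw -0.12755432883046128 0.9953054369381364
[0.60913864 0.20574788 0.31722488]
```

View pics/w1.png

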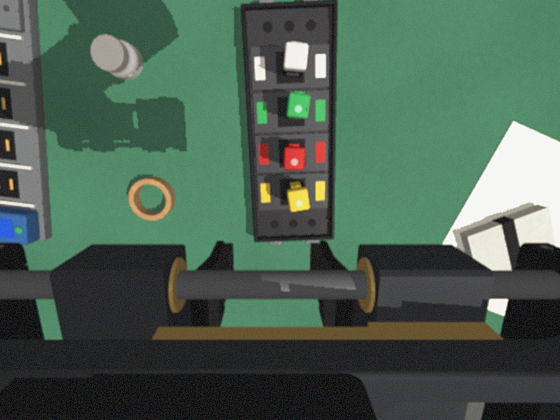

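```bash
cat >> h.py <<'E'
def podfit(c,seeds,z=.083):
    P=cloud(c);o=[]
    for s in seeds:
        m=(np.hypot(P[...,0]-s[0],P[...,1]-s[1])<.03)&(np.abs(P[...,2]-z)<.005)
        q=P[m];r=cv2.minAreaRect((q[:,:2]*1000).astype(np.float32))
        a=r[2]%90; a=a-90 if a>45 else a
        o.append([*np.round(r[0],1),*np.round(r[1],1),round(a,1),round(q[:,2].mean(),4),len(q)])
    return o
E
python3 - <<'E'
from h import *
c=capture('wrist')
for r in podfit(c,[(.449,.231),(.509,.2355),(.572,.233),(.63,.24)]): print(r)
im=c['image'][30:230,230:350];cv2.imwrite('pics/w2.png',cv2.resize(im,None,fx=3,fy=3,interpolation=cv2.INTER_CUBIC))
# case seat labels yaw
hsv=cv2.cvtColor(c['image'],cv2.COLOR_BGR2HSV)
E
```

```text
[np.float64(449.5), np.float64(231.8), np.float64(28.0), np.float64(30.1), -4.3, np.float64(0.0826), 609]
[np.float64(506.9), np.float64(236.5), np.float64(27.9), np.float64(30.1), -5.7, np.float64(0.0827), 539]
[np.float64(574.2), np.float64(232.9), np.float64(29.3), np.float64(28.1), 0.1, np.float64(0.0827), 470]
[np.float64(630.1), np.float64(240.4), np.float64(29.6), np.float64(27.9), 10.0, np.float64(0.0828), 427]
```

View pics/w2.png

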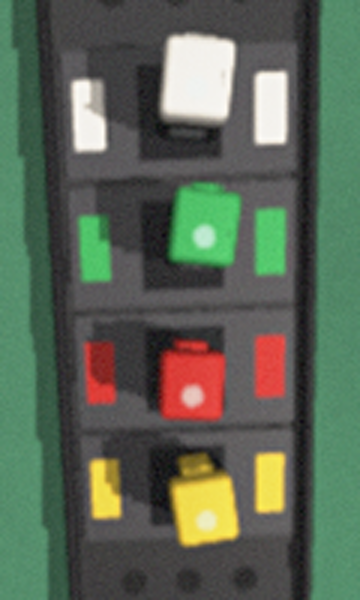

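Pods fit 28×30 mm cleanly at x,y (mm) and yaw:

| Pod | x | y | yaw |
|---|---|---|---|
| white | 449.5 | 231.8 | −4.3° |
| green | 506.9 | 236.5 | −5.7° |
| red | 574.2 | 232.9 | 0.1° |
| yellow | 630.1 | 240.4 | 10° |

In the zoom all clips are on the −x side, and no pod is near the walls. White goes first.

```bash
python3 -m creep '[[0.5,-30,10,-30,-0.02],[0.5,-65,20,-70,-0.04],[0.5,-100,26,-110,-0.06],[0.5,-135,26,-150,-0.083],[0.5,-160,26,-187,-0.083],[0.5,-160,26,-187,-0.083],[0.5,-160,26,-187,-0.083],[0.5,-160,26,-187,-0.083]]'
python3 - <<'E'
from h import *
s=sense();print(s['tcp_pos'],np.arctan2(-s['ee_rot'][0,1],s['ee_rot'][1,1]))
E
```

```text
time_s: 4.8
tcp_pos: [0.4511, 0.2332, 0.1319]
ee_rot: [[0.004, 0.074, 0.997], [0.002, 0.997, -0.074], [-1.0, 0.002, 0.004]]
wrist_force: [0.7, 0.2, -0.2]
gripper_width: 0.501
[0.45112347 0.23318996 0.131926  ] -0.07385794925464438
```

```bash
python3 -m creep '[[0.5,-1.5,-1.5,-30,0],[0.5,-1.5,-1.5,-60,0],[0.5,-1.5,-1.5,-77,0],[0.5,-1.5,-1.5,-77,0],[0,-1.5,-1.5,-77,0],[0,-1.5,-1.5,-77,0],[0,-1.5,-1.5,-77,0],[0,-1.5,-1.5,-77,0]]'
```

```text
time_s: 5.6
tcp_pos: [0.4508, 0.2326, 0.0564]
ee_rot: [[0.007, 0.073, 0.997], [0.004, 0.997, -0.073], [-1.0, 0.005, 0.007]]
wrist_force: [0.5, 0.7, 3.7]
gripper_width: 0.317
```

```bash
python3 -m creep '[[0,0,0,35,0],[0,0,0,70,0],[0,5,-20,100,0],[0,20,-50,104,-0.01],[0,35,-90,104,-0.02],[0,50,-130,104,-0.03],[0,66,-170,104,-0.04],[0,82,-210,104,-0.045]]'
python3 -m creep '[[0,15,-40,0,0],[0,30,-80,0,0],[0,46,-120,0,0],[0,62,-160,0,0],[0,78,-200,0,0],[0,90,-234,-10,0],[0,90,-234,-20,0],[0,90,-234,-20,0]]'
```

```text
time_s: 6.4
tcp_pos: [0.5329, 0.021, 0.1607]
ee_rot: [[0.007, 0.118, 0.993], [0.004, 0.993, -0.118], [-1.0, 0.005, 0.007]]
wrist_force: [0.8, 1.0, -0.4]
gripper_width: 0.319
time_s: 7.2
tcp_pos: [0.621, -0.2132, 0.1381]
ee_rot: [[0.002, 0.12, 0.993], [0.006, 0.993, -0.12], [-1.0, 0.006, 0.002]]
wrist_force: [0.4, 1.4, -1.2]
gripper_width: 0.315
```

```bash
python3 -m creep '[[0,2,1,-20,0],[0,2,1,-40,0],[0,2,1,-60,0],[0,2,1,-72,0],[0,2,1,-76,0],[0,2,1,-78,0],[0,2,1,-79,0],[0,2,1,-79,0]]'
python3 - <<'E'
from h import *
s=sense();print(s['tcp_pos'],s['wrist_force'])
c=capture('wrist');cv2.imwrite('pics/w3.png',c['image'])
E
```

```text
time_s: 8.0
tcp_pos: [0.6236, -0.2122, 0.06]
ee_rot: [[0.004, 0.12, 0.993], [0.006, 0.993, -0.12], [-1.0, 0.006, 0.003]]
wrist_force: [0.4, 1.1, -0.4]
gripper_width: 0.314
[ 0.62360943 -0.21224386  0.06003294] [ 0.40281386  1.08968924 -0.35512829]
```

View pics/w3.png

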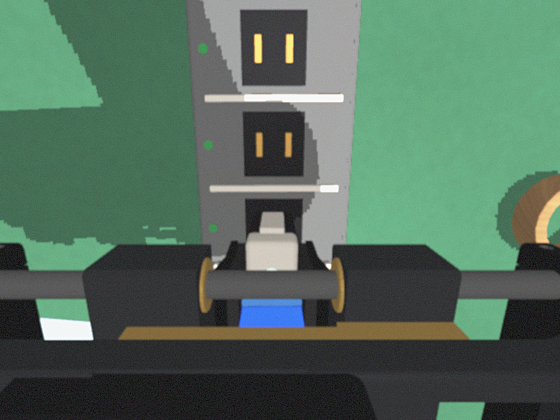

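The pod hangs upright over the far square at about (272,230), laterally centred. I'll lower the last 2–3 mm and release.

```bash
python3 -m creep '[[0,0,0,-1,0],[0,0,0,-2,0],[0,0,0,-3,0],[0,0,0,-3,0],[0.5,0,0,-3,0],[0.5,0,0,-3,0],[0.5,0,0,-3,0],[0.5,0,0,-3,0]]'
python3 -m creep '[[0.5,0,0,30,0],[0.5,0,0,60,0],[0.5,0,0,100,0],[0.5,0,0,150,0],[0.5,0,0,200,0],[0.5,20,0,240,0],[0.5,20,0,240,0],[0.5,20,0,240,0]]'
python3 - <<'E'
from h import *
s=sense();print(s['tcp_pos'],s['wrist_force'])
c=capture('wrist');cv2.imwrite('pics/w4.png',c['image'])
print(podfit(c,[(.622,-.2125)],.084))
yaw=-.118;d=np.array([.5324,-.202]);sx=[(d[0]+k*np.cos(yaw),d[1]+k*np.sin(yaw),yaw) for k in(-.09,-.03,.03)]
b=bays(c,sx);print(b.round(4))
p=np.polyfit([-.09,-.03,.03],b[:,:2],1);print('ctr',p[1],'yaw',np.arctan2(p[0][1],p[0][0]),'bay4',p[1]+.09*p[0])
E
```

```text
time_s: 8.85
tcp_pos: [0.6235, -0.2123, 0.0569]
ee_rot: [[0.004, 0.12, 0.993], [0.006, 0.993, -0.12], [-1.0, 0.006, 0.003]]
wrist_force: [0.2, -0.0, 0.5]
gripper_width: 0.49
time_s: 9.65
tcp_pos: [0.6439, -0.2121, 0.2975]
ee_rot: [[0.006, 0.12, 0.993], [0.006, 0.993, -0.12], [-1.0, 0.007, 0.005]]
wrist_force: [-0.8, -0.4, -1.3]
gripper_width: 0.498
[ 0.64393722 -0.21208744  0.2974949 ] [-0.7836006  -0.4072501  -1.27670149]
[[np.float64(622.0), np.float64(-212.7), np.float64(27.0), np.float64(28.2), -7.0, np.float64(0.0838), 502]]
[[ 0.443  -0.1914 40.     42.     90.    ]
 [ 0.5023 -0.1987 39.5    41.5    90.    ]
 [ 0.5622 -0.2058 39.5    42.     90.    ]]
ctr [ 0.53229027 -0.20221776] yaw -0.12008333031925929 bay4 [ 0.62164234 -0.21299933]
```

View pics/w4.png

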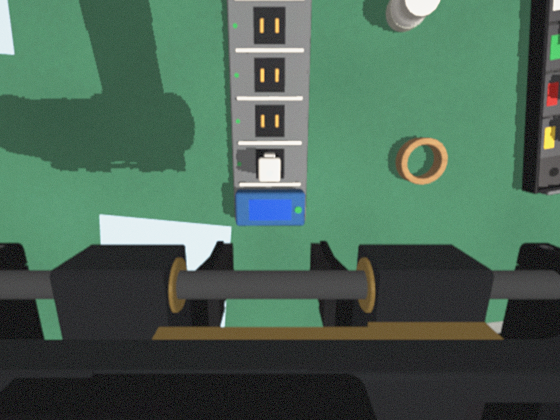

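The white pod measures (622.0, −212.7) against a bay centre of (621.7, −213.0), and it stands upright. Green is next.

```bash
python3 -m creep '[[0.5,-12,35,-10,0],[0.5,-24,75,-20,0],[0.5,-36,120,-40,0],[0.5,-48,165,-60,0],[0.5,-62,210,-80,0.01],[0.5,-76,255,-100,0.02],[0.5,-90,300,-120,0.02],[0.5,-105,345,-130,0.02]]'
python3 - <<'E'
from h import *
s=sense();y=np.arctan2(-s['ee_rot'][0,1],s['ee_rot'][1,1]);print((np.array([.508,.237,.13])-s['tcp_pos'])*1000,-.0995-y)
E
```

```text
time_s: 10.5
tcp_pos: [0.536, 0.1303, 0.1631]
ee_rot: [[-0.004, 0.101, 0.995], [0.004, 0.995, -0.101], [-1.0, 0.004, -0.004]]
wrist_force: [0.1, 0.0, 0.4]
gripper_width: 0.502
[-28.02753352 106.71730691 -33.09199141] 0.0019617302432367173
```

```bash
python3 -m creep '[[0.5,-9,35,-5,0],[0.5,-18,70,-15,0],[0.5,-28,107,-33,0],[0.5,-28,107,-33,0],[0.5,-28,107,-33,0],[0.5,-28,107,-33,0],[0.5,-28,107,-33,0],[0.5,-28,107,-33,0]]'
python3 - <<'E'
from h import *
s=sense();y=np.arctan2(-s['ee_rot'][0,1],s['ee_rot'][1,1]);print((np.array([.5083,.237,.056])-s['tcp_pos'])*1000,-.0995-y)
c=capture('wrist');cv2.imwrite('pics/w5.png',c['image'])
for r in podfit(c,[(.509,.2355),(.572,.233)]): print(r)
E
```

```text
time_s: 11.3
tcp_pos: [0.5084, 0.2363, 0.1305]
ee_rot: [[-0.003, 0.103, 0.995], [0.005, 0.995, -0.103], [-1.0, 0.004, -0.003]]
wrist_force: [0.5, -0.0, 0.3]
gripper_width: 0.501
[ -0.14973247   0.67579641 -74.46653411] 0.0036343837886959884
[np.float64(506.7), np.float64(236.6), np.float64(27.8), np.float64(30.0), -5.3, np.float64(0.0828), 1345]
[np.float64(579.2), np.float64(232.9), np.float64(27.6), np.float64(19.4), -5.4, np.float64(0.083), 618]
```

View pics/w5.png

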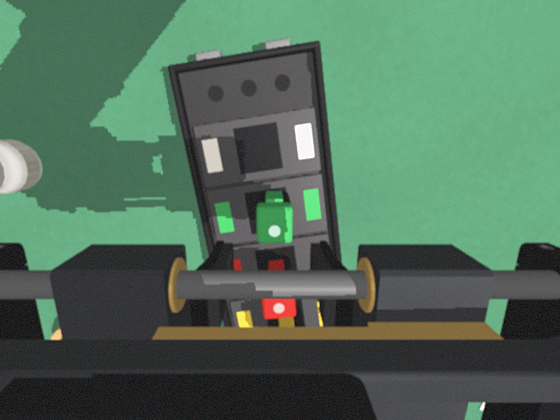

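Green at (275,225) is between the open jaws and aligned, with the fit unchanged. Grasping now.

```bash
python3 -m creep '[[0.5,0,0.5,-30,0],[0.5,0,0.5,-60,0],[0.5,0,0.5,-74,0],[0.5,0,0.5,-74,0],[0,0,0.5,-74,0],[0,0,0.5,-74,0],[0,0,0.5,-74,0],[0,0,0.5,-74,0]]'
python3 -m creep '[[0,0,0,35,0],[0,0,0,70,0],[0,0,0,100,0],[0,0,-20,104,0],[0,4,-50,104,0],[0,9,-90,104,-0.005],[0,14,-130,104,-0.01],[0,20,-170,104,-0.02]]'
python3 - <<'E'
from h import *
s=sense();y=np.arctan2(-s['ee_rot'][0,1],s['ee_rot'][1,1]);print((np.array([.5636,-.2053,.13])-s['tcp_pos'])*1000,-.119-y)
E
```

```text
time_s: 12.15
tcp_pos: [0.5092, 0.2375, 0.0577]
ee_rot: [[-0.001, 0.103, 0.995], [0.006, 0.995, -0.103], [-1.0, 0.006, -0.001]]
wrist_force: [0.4, 0.4, 3.2]
gripper_width: 0.321
time_s: 12.95
tcp_pos: [0.5282, 0.0655, 0.1613]
ee_rot: [[-0.002, 0.122, 0.992], [0.006, 0.992, -0.122], [-1.0, 0.006, -0.003]]
wrist_force: [1.0, 0.2, -0.9]
gripper_width: 0.319
[  35.35277265 -270.83699002  -31.25871002] 0.0036902162260425697
```

```bash
python3 -m creep '[[0,5,-40,0,0],[0,10,-80,0,0],[0,16,-125,0,0],[0,22,-170,0,0],[0,29,-215,0,0],[0,36,-255,-10,0],[0,36.5,-270.5,-20,0],[0,36.5,-270.5,-30,0]]'
python3 - <<'E'
from h import *
s=sense();y=np.arctan2(-s['ee_rot'][0,1],s['ee_rot'][1,1]);print((np.array([.5647,-.205,.0587])-s['tcp_pos'])*1000,-.119-y)
E
```

```text
time_s: 13.75
tcp_pos: [0.5635, -0.2071, 0.1296]
ee_rot: [[-0.004, 0.126, 0.992], [0.007, 0.992, -0.126], [-1.0, 0.006, -0.005]]
wrist_force: [0.5, -0.6, -0.2]
gripper_width: 0.32
[  1.18569535   2.05152344 -70.93280749] 0.007659021460320992
```

```bash
python3 -m creep '[[0,1,2,-20,0.007],[0,1,2,-40,0.007],[0,1,2,-55,0.007],[0,1,2,-64,0.007],[0,1,2,-67,0.007],[0,1,2,-69,0.007],[0,1,2,-69,0.007],[0,1,2,-69,0.007]]'
python3 - <<'E'
from h import *
s=sense();y=np.arctan2(-s['ee_rot'][0,1],s['ee_rot'][1,1]);print((np.array([.5647,-.205,.0587])-s['tcp_pos'])*1000,-.119-y,s['wrist_force'])
E
```

```text
time_s: 14.55
tcp_pos: [0.565, -0.205, 0.0614]
ee_rot: [[-0.002, 0.119, 0.993], [0.006, 0.993, -0.119], [-1.0, 0.006, -0.003]]
wrist_force: [-0.5, -0.1, -0.1]
gripper_width: 0.32
[-0.31351312  0.04495135 -2.73229665] 0.0004748385564920382 [-0.48487831 -0.12399314 -0.12513776]
```

```bash
python3 -m creep '[[0,0,0,-1,0],[0,0,0,-2,0],[0,0,0,-2.7,0],[0,0,0,-2.7,0],[0.5,0,0,-2.7,0],[0.5,0,0,-2.7,0],[0.5,0,0,-2.7,0],[0.5,0,0,-2.7,0]]'
python3 -m creep '[[0.5,0,0,30,0],[0.5,0,0,60,0],[0.5,0,0,95,0],[0.5,10,20,130,0],[0.5,20,50,160,0],[0.5,30,90,170,0],[0.5,30,130,170,0.02],[0.5,30,170,170,0.05]]'
python3 - <<'E'
from h import *
s=sense();y=np.arctan2(-s['ee_rot'][0,1],s['ee_rot'][1,1]);print((np.array([.5760,.2335,.13])-s['tcp_pos'])*1000,.0-y)
c=capture('wrist');cv2.imwrite('pics/w6.png',c['image'])
print(podfit(c,[(.622,-.2125),(.5622,-.2056)],.084))
E
```

```text
time_s: 15.35
tcp_pos: [0.565, -0.205, 0.0588]
ee_rot: [[-0.002, 0.119, 0.993], [0.006, 0.993, -0.119], [-1.0, 0.006, -0.003]]
wrist_force: [0.5, 0.3, -0.5]
gripper_width: 0.487
time_s: 16.15
tcp_pos: [0.5952, -0.0335, 0.2293]
ee_rot: [[-0.001, 0.069, 0.998], [0.007, 0.998, -0.069], [-1.0, 0.007, -0.002]]
wrist_force: [1.2, 0.4, -0.4]
gripper_width: 0.499
[-19.18759693 267.04600666 -99.33202095] 0.06885519354195481
[[np.float64(620.2), np.float64(-212.2), np.float64(28.0), np.float64(26.9), -7.6, np.float64(0.0836), 625], [np.float64(562.9), np.float64(-205.6), np.float64(28.5), np.float64(30.3), -6.5, np.float64(0.0837), 763]]
```

View pics/w6.png

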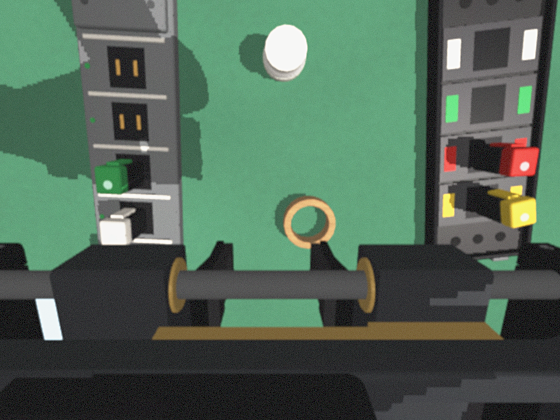

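Green stands in its bay at (562.9, −205.6), 0.7 mm off centre. The ring and jar are untouched. Red next.

```bash
python3 -m creep '[[0.5,-4,40,-15,0.01],[0.5,-8,85,-30,0.02],[0.5,-11,130,-50,0.04],[0.5,-14,175,-70,0.06],[0.5,-17,220,-90,0.069],[0.5,-19,255,-99,0.069],[0.5,-19,267,-99,0.069],[0.5,-19,267,-99,0.069]]'
python3 - <<'E'
from h import *
s=sense();y=np.arctan2(-s['ee_rot'][0,1],s['ee_rot'][1,1]);print((np.array([.5760,.2335,.056])-s['tcp_pos'])*1000,.0-y)
c=capture('wrist')
print(podfit(c,[(.574,.233)]))
E
```

```text
time_s: 17.0
tcp_pos: [0.5762, 0.2397, 0.1297]
ee_rot: [[-0.002, -0.008, 1.0], [0.008, 1.0, 0.008], [-1.0, 0.008, -0.002]]
wrist_force: [0.6, -1.4, -0.0]
gripper_width: 0.5
[ -0.17736823  -6.20526834 -73.69968303] -0.00815519180719015
[[np.float64(573.8), np.float64(233.0), np.float64(28.0), np.float64(30.4), -0.8, np.float64(0.0827), 1353]]
```

```bash
python3 -m creep '[[0.5,0,-6,0,-0.01],[0.5,0,-6,-20,-0.01],[0.5,0,-6,-55,-0.01],[0.5,0,-6,-73,-0.01],[0.5,0,-6,-73,-0.01],[0,0,-6,-73,-0.01],[0,0,-6,-73,-0.01],[0,0,-6,-73,-0.01]]'
```

```text
time_s: 17.85
tcp_pos: [0.5775, 0.2328, 0.0591]
ee_rot: [[0.001, 0.004, 1.0], [0.01, 1.0, -0.004], [-1.0, 0.01, 0.001]]
wrist_force: [0.1, 0.1, 1.9]
gripper_width: 0.316
```

```bash
python3 -m creep '[[0,0,0,35,0],[0,0,0,70,0],[0,0,0,100,0],[0,-2,-20,100,-0.01],[0,-7,-50,100,-0.03],[0,-14,-90,100,-0.05],[0,-21,-130,100,-0.07],[0,-28,-170,100,-0.09]]'
python3 -m creep '[[0,-7,-40,0,-0.01],[0,-14,-80,0,-0.025],[0,-21,-120,0,-0.025],[0,-28,-165,0,-0.025],[0,-35,-210,0,-0.025],[0,-42,-245,-10,-0.025],[0,-44,-261,-20,-0.025],[0,-44,-261,-30,-0.025]]'
python3 - <<'E'
from h import *
s=sense();y=np.arctan2(-s['ee_rot'][0,1],s['ee_rot'][1,1]);print((np.array([.5058,-.198,.0601])-s['tcp_pos'])*1000,-.119-y)
E
```

```text
time_s: 18.65
tcp_pos: [0.5483, 0.061, 0.159]
ee_rot: [[0.002, 0.094, 0.996], [0.01, 0.996, -0.094], [-1.0, 0.01, 0.001]]
wrist_force: [0.6, -0.3, -0.9]
gripper_width: 0.315
time_s: 19.45
tcp_pos: [0.5031, -0.2021, 0.1285]
ee_rot: [[0.002, 0.123, 0.992], [0.01, 0.992, -0.123], [-1.0, 0.01, 0.001]]
wrist_force: [0.2, 1.4, -0.7]
gripper_width: 0.32
[  2.66593376   4.14222791 -68.39220894] 0.004359698118293939
```

```bash
python3 -m creep '[[0,2.7,4,-15,0.004],[0,2.7,4,-35,0.004],[0,2.7,4,-52,0.004],[0,2.7,4,-60,0.004],[0,2.7,4,-64,0.004],[0,2.7,4,-66,0.004],[0,2.7,4,-66,0.004],[0,2.7,4,-66,0.004]]'
python3 - <<'E'
from h import *
s=sense();y=np.arctan2(-s['ee_rot'][0,1],s['ee_rot'][1,1]);print((np.array([.5058,-.198,.0601])-s['tcp_pos'])*1000,-.119-y,s['wrist_force'])
c=capture('wrist');cv2.imwrite('pics/w7.png',c['image'])
E
```

```text
time_s: 20.25
tcp_pos: [0.5064, -0.1981, 0.0632]
ee_rot: [[0.004, 0.119, 0.993], [0.01, 0.993, -0.119], [-1.0, 0.01, 0.002]]
wrist_force: [0.5, -0.2, -1.3]
gripper_width: 0.318
[-0.56336351  0.11783056 -3.10784935] 0.00011152302605968445 [ 0.48150024 -0.16281971 -1.31159457]
```

View pics/w7.png

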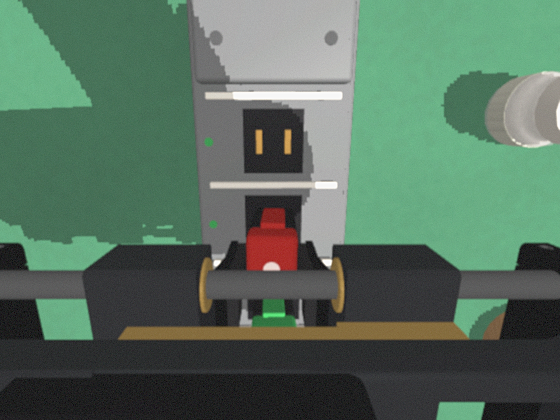

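Red hangs upright over its square at about (272,245), with green behind it and clear. I'll lower and release.

```bash
python3 -m creep '[[0,-0.5,0,-1,0],[0,-0.5,0,-2,0],[0,-0.5,0,-3.1,0],[0,-0.5,0,-3.1,0],[0.5,-0.5,0,-3.1,0],[0.5,-0.5,0,-3.1,0],[0.5,-0.5,0,-3.1,0],[0.5,-0.5,0,-3.1,0]]'
python3 -m creep '[[0.5,0,0,30,0],[0.5,0,0,60,0],[0.5,0,0,95,0],[0.5,15,20,130,0],[0.5,35,50,160,0.02],[0.5,55,90,165,0.05],[0.5,75,130,165,0.08],[0.5,95,170,165,0.12]]'
python3 - <<'E'
from h import *
s=sense();y=np.arctan2(-s['ee_rot'][0,1],s['ee_rot'][1,1]);print((np.array([.6317,.241,.13])-s['tcp_pos'])*1000,.1745-y)
c=capture('wrist');cv2.imwrite('pics/w8.png',c['image'])
print(podfit(c,[(.622,-.2125),(.5622,-.2056),(.5026,-.1984)],.084))
E
```

```text
time_s: 21.1
tcp_pos: [0.5059, -0.1982, 0.0602]
ee_rot: [[0.004, 0.119, 0.993], [0.01, 0.993, -0.119], [-1.0, 0.01, 0.003]]
wrist_force: [-0.2, -0.6, 0.4]
gripper_width: 0.489
time_s: 21.9
tcp_pos: [0.6015, -0.0266, 0.2259]
ee_rot: [[0.004, -0.002, 1.0], [0.011, 1.0, 0.002], [-1.0, 0.011, 0.004]]
wrist_force: [1.1, -1.1, -0.5]
gripper_width: 0.498
[ 30.20198916 267.64606947 -95.90530419] 0.17257630239682878
[[np.float64(622.1), np.float64(-212.3), np.float64(28.0), np.float64(30.2), -8.4, np.float64(0.0837), 716], [np.float64(562.9), np.float64(-205.3), np.float64(28.2), np.float64(30.3), -6.0, np.float64(0.0836), 823], [np.float64(502.7), np.float64(-197.3), np.float64(28.7), np.float64(29.9), -7.0, np.float64(0.0836), 965]]
```

View pics/w8.png

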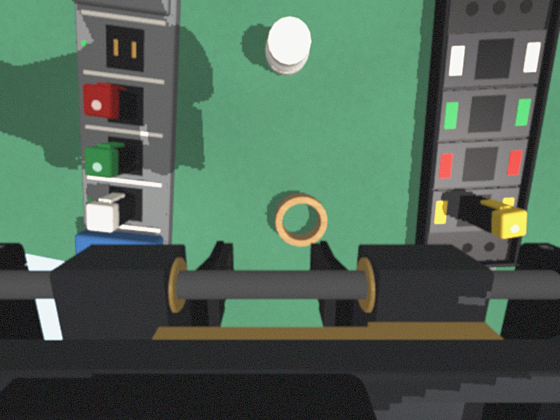

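Red is at (502.7, −197.3), within about 1 mm. Last is yellow at (630.1, 240.4), yaw 10°.

```bash
python3 -m creep '[[0.5,5,40,-15,0.03],[0.5,10,80,-30,0.06],[0.5,15,125,-50,0.1],[0.5,20,170,-70,0.13],[0.5,25,215,-88,0.172],[0.5,30,250,-96,0.172],[0.5,30,265,-96,0.172],[0.5,30,265,-96,0.172]]'
python3 - <<'E'
from h import *
c=capture('wrist')
print(podfit(c,[(.63,.24)]))
s=sense();y=np.arctan2(-s['ee_rot'][0,1],s['ee_rot'][1,1]);print((np.array([.6317,.241,.056])-s['tcp_pos'])*1000,.1745-y)
E
```

```text
time_s: 22.75
tcp_pos: [0.6343, 0.2452, 0.1283]
ee_rot: [[0.003, -0.182, 0.983], [0.012, 0.983, 0.182], [-1.0, 0.012, 0.005]]
wrist_force: [0.3, -0.5, 0.3]
gripper_width: 0.501
[[np.float64(630.0), np.float64(240.4), np.float64(29.5), np.float64(27.6), 9.6, np.float64(0.0828), 1362]]
[ -2.7287825   -2.71139179 -72.96435394] -0.006672300270215731
```

```bash
python3 -m creep '[[0.5,-3,-3,0,-0.007],[0.5,-3,-3,-20,-0.007],[0.5,-3,-3,-55,-0.007],[0.5,-3,-3,-73,-0.007],[0.5,-3,-3,-73,-0.007],[0,-3,-3,-73,-0.007],[0,-3,-3,-73,-0.007],[0,-3,-3,-73,-0.007]]'
```

```text
time_s: 23.6
tcp_pos: [0.6325, 0.241, 0.058]
ee_rot: [[0.007, -0.173, 0.985], [0.014, 0.985, 0.173], [-1.0, 0.013, 0.009]]
wrist_force: [0.7, -0.7, 1.8]
gripper_width: 0.314
```

```bash
python3 -m creep '[[0,0,0,35,0],[0,0,0,70,0],[0,0,0,100,0],[0,-8,-20,104,-0.03],[0,-22,-50,104,-0.07],[0,-38,-88,104,-0.11],[0,-54,-126,104,-0.16],[0,-70,-164,104,-0.2]]'
python3 -m creep '[[0,-16,-38,0,-0.03],[0,-32,-76,0,-0.06],[0,-50,-116,0,-0.09],[0,-68,-158,0,-0.093],[0,-86,-200,0,-0.093],[0,-102,-238,-10,-0.093],[0,-117,-267,-20,-0.093],[0,-117,-267,-30,-0.093]]'
python3 - <<'E'
from h import *
s=sense();y=np.arctan2(-s['ee_rot'][0,1],s['ee_rot'][1,1]);print((np.array([.4453,-.1918,.059])-s['tcp_pos'])*1000,-.119-y)
E
```

```text
time_s: 24.4
tcp_pos: [0.5617, 0.0758, 0.1629]
ee_rot: [[0.011, 0.027, 1.0], [0.013, 1.0, -0.027], [-1.0, 0.013, 0.01]]
wrist_force: [0.9, -0.6, -0.9]
gripper_width: 0.314
time_s: 25.2
tcp_pos: [0.4429, -0.1936, 0.1333]
ee_rot: [[0.013, 0.125, 0.992], [0.012, 0.992, -0.125], [-1.0, 0.014, 0.011]]
wrist_force: [-0.2, 0.4, -1.8]
gripper_width: 0.319
[  2.42462774   1.83435974 -74.31083511] 0.006053452049823632
```

```bash
python3 -m creep '[[0,2.4,1.8,-20,0.006],[0,2.4,1.8,-40,0.006],[0,2.4,1.8,-58,0.006],[0,2.4,1.8,-66,0.006],[0,2.4,1.8,-70,0.006],[0,2.4,1.8,-72,0.006],[0,2.4,1.8,-72,0.006],[0,2.4,1.8,-72,0.006]]'
python3 - <<'E'
from h import *
s=sense();y=np.arctan2(-s['ee_rot'][0,1],s['ee_rot'][1,1]);print((np.array([.4453,-.1918,.059])-s['tcp_pos'])*1000,-.119-y,s['wrist_force'])
E
```

```text
time_s: 26.0
tcp_pos: [0.4459, -0.1918, 0.062]
ee_rot: [[0.014, 0.118, 0.993], [0.012, 0.993, -0.119], [-1.0, 0.013, 0.013]]
wrist_force: [-0.3, -0.2, -0.9]
gripper_width: 0.317
[-0.5501334   0.0489018  -3.01869024] -0.0002537590644371285 [-0.30388405 -0.18431353 -0.94383159]
```

```bash
python3 -m creep '[[0,-0.5,0,-1,0],[0,-0.5,0,-2,0],[0,-0.5,0,-3.1,0],[0,-0.5,0,-3.1,0],[0.5,-0.5,0,-3.1,0],[0.5,-0.5,0,-3.1,0],[0.5,-0.5,0,-3.1,0],[0.5,-0.5,0,-3.1,0]]'
python3 -m creep '[[0.5,0,0,30,0],[0.5,0,0,60,0],[0.5,0,0,100,0],[0.5,25,0,140,0],[0.5,60,0,180,0],[0.5,100,0,220,0],[0.5,150,0,240,0],[0.5,190,0,240,0]]'
python3 -m creep '[[0.5,10,0,0,0],[0.5,10,0,0,0],[0.5,10,0,0,0],[0.5,10,0,0,0],[0.5,10,0,0,0],[0.5,10,0,0,0],[0.5,10,0,0,0],[0.5,10,0,0,0]]'
python3 - <<'E'
from h import *
s=sense();print(s['tcp_pos'])
c=capture('wrist');cv2.imwrite('pics/w9.png',c['image'])
print(np.array(podfit(c,[(.622,-.2125),(.5622,-.2056),(.5026,-.1984),(.443,-.1914)],.084)).round(4))
b=.5324+np.array([.09,.03,-.03,-.09])*np.cos(-.119), -.2020+np.array([.09,.03,-.03,-.09])*np.sin(-.119);print(np.array(b).T.round(4))
c=capture('scene');cv2.imwrite('pics/s9.png',c['image'])
for t in('tape','jar'): print(t,[px2w(c,*m['centre'],z=0).round(3) for m in mark_of(c,t)[:1]])
E
```

```text
time_s: 26.8
tcp_pos: [0.4454, -0.1919, 0.059]
ee_rot: [[0.014, 0.118, 0.993], [0.012, 0.993, -0.119], [-1.0, 0.013, 0.013]]
wrist_force: [-0.2, -0.6, -1.1]
gripper_width: 0.485
time_s: 27.6
tcp_pos: [0.6357, -0.1924, 0.3038]
ee_rot: [[0.022, 0.118, 0.993], [0.01, 0.993, -0.119], [-1.0, 0.013, 0.021]]
wrist_force: [1.4, -0.6, 0.2]
gripper_width: 0.502
time_s: 28.4
tcp_pos: [0.6455, -0.1924, 0.304]
ee_rot: [[0.022, 0.118, 0.993], [0.01, 0.993, -0.119], [-1.0, 0.013, 0.021]]
wrist_force: [-0.5, -0.1, 0.8]
gripper_width: 0.496
[ 0.6454659  -0.19241423  0.30404704]
[[ 6.216e+02 -2.135e+02  2.720e+01  2.850e+01 -6.800e+00  8.380e-02
   4.870e+02]
 [ 5.629e+02 -2.062e+02  2.740e+01  2.850e+01 -7.000e+00  8.370e-02
   5.590e+02]
 [ 5.031e+02 -1.975e+02  2.750e+01  2.940e+01 -7.200e+00  8.360e-02
   6.570e+02]
 [ 4.478e+02 -1.928e+02  2.740e+01  2.330e+01 -7.200e+00  8.350e-02
   5.820e+02]]
[[ 0.6218 -0.2127]
 [ 0.5622 -0.2056]
 [ 0.5026 -0.1984]
 [ 0.443  -0.1913]]
tape [array([0.652, 0.004, 0.   ])]
jar [array([ 0.446, -0.013,  0.   ])]
```

View pics/w9.png

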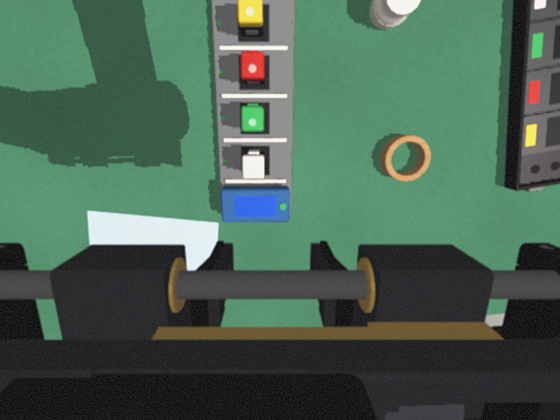

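View pics/s9.png

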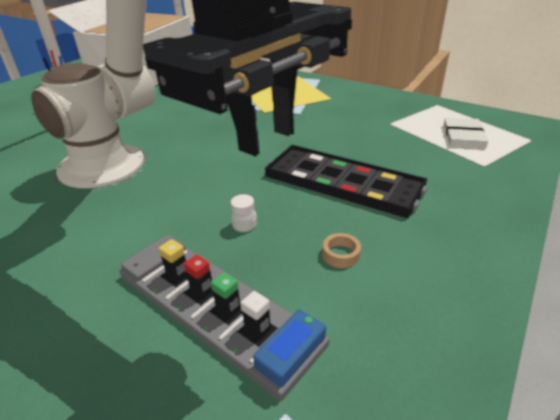

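All four pods stand in the right order. Yellow is cut off at the image top edge (250,12), so its fit isn't valid yet. I'll shift back for one more look.

```bash
python3 -m creep '[[0.5,-30,0,0,0],[0.5,-70,0,0,0],[0.5,-90,0,0,0],[0.5,-90,0,0,0],[0.5,-90,0,0,0],[0.5,-90,0,0,0],[0.5,-90,0,0,0],[0.5,-90,0,0,0]]'
python3 - <<'E'
from h import *
c=capture('wrist');cv2.imwrite('pics/w10.png',c['image'])
print(np.array(podfit(c,[(.5622,-.2056),(.5026,-.1984),(.443,-.1914)],.084)).round(4))
E
```

```text
time_s: 29.4
tcp_pos: [0.5562, -0.1923, 0.3031]
ee_rot: [[0.021, 0.118, 0.993], [0.01, 0.993, -0.118], [-1.0, 0.013, 0.02]]
wrist_force: [0.1, -0.3, -0.6]
gripper_width: 0.502
[[ 5.620e+02 -2.063e+02  2.650e+01  2.920e+01 -7.000e+00  8.380e-02
   4.660e+02]
 [ 5.024e+02 -1.979e+02  2.670e+01  2.950e+01 -7.300e+00  8.370e-02
   5.330e+02]
 [ 4.443e+02 -1.924e+02  2.690e+01  2.840e+01 -6.900e+00  8.370e-02
   5.920e+02]]
```

View pics/w10.png

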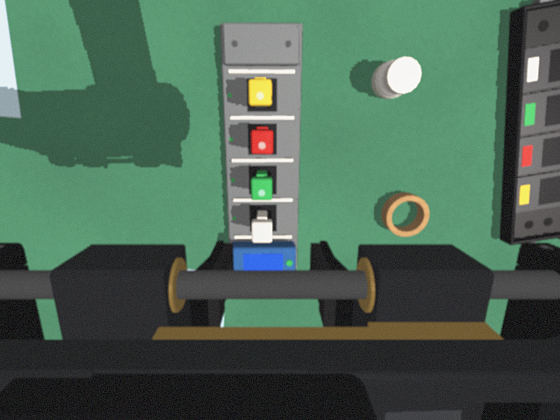

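Yellow is at (260,92), centred to within 2 mm, so I'm handing in.

```bash
python3 -c "
from station import *
print(finish_job())"
```

```text
the job is handed in; nothing more can be done
None
```

All four pods are in the charging dock in the order asked: white next to the battery, then green, red and yellow farthest from it. I handed the job in at about 29.5 s, with the arm clear of everything.

- **Pod positions:** in the last wrist-camera views every cap was at standing height, so all four are upright. White, green and red are within about 1 mm of their bay centres. Yellow is about 1.7 mm off. All are turned to within about 1° of the dock.
- **Ring and jar:** both look unmoved in the pictures. The network's before-and-after positions differ by about 8 mm, which is within its usual error, and the arm never came near either.
- **Disagreements:**
  - The first yellow fit was cut off at the image edge, so I looked again from further back.
  - The wrist and top cameras differ by about 2 mm on where the dock is, so I used the wrist camera throughout.
- **Forces:** the wrist force stayed below 4 N at every reading.

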